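# Gauge the gap under the water pump's foot

### The job

Find the gap under the water pump's foot with the gauge leaves: working up from the thinnest, slide each flat along the bench under the foot from the open side, up to its shoulder, until one binds under a firm push, and never force it. Leave the thickest leaf that went fully home in the gap, with its shoulder up to the foot's edge, and the other leaves lying flat on the bench, clear of the foot. Do not touch any leaf thicker than the one that bound, and leave the pump and the other things alone.

Things in the scene. Friction and masses are not known exactly. Their poses are not given: they have to be found in the camera images.
- pump: Blue electric water pump held rigidly by its pipes, its foot hovering over the bench. Origin: on the bench below the middle of the foot; own x along the shaft towards the black fan cover, z up, y towards the open side from which the foot is gauged. Foot: level dark steel plate, x -70 to 70 mm, y -80 to 80 mm, 8 mm thick, open flat bench below it.
- foot_edge (a point): Middle of the foot's +y edge, taken on the bench (80 mm along own y). The gap's height is unknown; the green leaf goes in freely. A leaf is home when its shoulder meets the edge, nose 40 mm inside; one too thick stops or jams there. The foot's rubber mounts give sideways only, 1 mm per 6 N; 5 to 10 N tells; over 25 N is forcing. Two leaves fit side by side.
- motor_top (a point): Top of the pump's terminal box, 194 mm over the bench, above the pump's origin. Above the foot the motor reaches out to pump y = 66 mm; the round pump casing (pump x -168 to -100 mm) to y = 80 mm, 175 mm high. Pipes rise to 300 mm at pump x -140 mm, y 0 to -180 mm, and to 115 mm at x -240 mm.
- leaf1: Loose gauge leaf 1, the thinnest: aluminium blade 5 mm thick, green handle; 125 x 28 mm, 80 g, lying flat. Origin: underside, below the middle of the grip fin; own x to the nose, z up. The fin stands on the handle: 16 mm wide (across), 34 mm long (x -17 to 17), 20 to 56 mm over the bench. Handle: 28 mm wide, 20 mm high, x -20 to 65 mm; its front face is the shoulder.
- nose1 (a point): Middle of the lower edge of leaf 1's nose, 105 mm along own x from its origin; the nose's upper edge is bevelled, 4 mm long and 1.5 mm deep. The bare blade, 28 mm wide and 5 mm thick, runs back 40 mm from here to the shoulder; its underside is flush with the handle's.
- leaf2: Loose gauge leaf 2, the second thinnest: aluminium blade 8 mm thick, yellow handle; 125 x 28 mm, 92 g, lying flat. Origin: underside, below the middle of the grip fin; own x to the nose, z up. The fin stands on the handle: 16 mm wide (across), 34 mm long (x -17 to 17), 20 to 56 mm over the bench. Handle: 28 mm wide, 20 mm high, x -20 to 65 mm; its front face is the shoulder.
- nose2 (a point): Middle of the lower edge of leaf 2's nose, 105 mm along own x from its origin; the nose's upper edge is bevelled, 4 mm long and 1.5 mm deep. The bare blade, 28 mm wide and 8 mm thick, runs back 40 mm from here to the shoulder; its underside is flush with the handle's.
- leaf3: Loose gauge leaf 3, the second thickest: aluminium blade 11 mm thick, red handle; 125 x 28 mm, 104 g, lying flat. Origin: underside, below the middle of the grip fin; own x to the nose, z up. The fin stands on the handle: 16 mm wide (across), 34 mm long (x -17 to 17), 20 to 56 mm over the bench. Handle: 28 mm wide, 20 mm high, x -20 to 65 mm; its front face is the shoulder.
- nose3 (a point): Middle of the lower edge of leaf 3's nose, 105 mm along own x from its origin; the nose's upper edge is bevelled, 4 mm long and 1.5 mm deep. The bare blade, 28 mm wide and 11 mm thick, runs back 40 mm from here to the shoulder; its underside is flush with the handle's.
- leaf4: Loose gauge leaf 4, the thickest: aluminium blade 14 mm thick, black handle; 125 x 28 mm, 116 g, lying flat. Origin: underside, below the middle of the grip fin; own x to the nose, z up. The fin stands on the handle: 16 mm wide (across), 34 mm long (x -17 to 17), 20 to 56 mm over the bench. Handle: 28 mm wide, 20 mm high, x -20 to 65 mm; its front face is the shoulder.
- nose4 (a point): Middle of the lower edge of leaf 4's nose, 105 mm along own x from its origin; the nose's upper edge is bevelled, 4 mm long and 1.5 mm deep. The bare blade, 28 mm wide and 14 mm thick, runs back 40 mm from here to the shoulder; its underside is flush with the handle's.
- wrench: Loose steel crescent wrench, about 220 mm long, lying flat; bystander, origin under its middle.
- cup: Loose white hard-silicone sealing cup, 64 mm across, 45 mm high; bystander, origin under its middle.
- hex_driver: Loose chrome hex driver with a black handle, 215 mm long, lying flat; bystander, origin under its middle.
- jar: Loose glass jar with a steel screw lid, 76 mm across, 100 mm high; bystander, origin under its middle.
- elbow: Loose brass pipe elbow, about 70 mm, 42 mm high; bystander, origin below its corner.
Not all that is in view belongs to the job. Of the things that look like the leaf3, take the one that is farthest to the robot's left at the start.

How it is judged:
By the outcome, as a careful person would: the job done as asked, in the order asked, and still so for the second after the job is handed in, with the robot touching nothing.
It also fails if it takes over 67 s, if anything falls off the work surface, if the arm or the gripper's body presses on something with over 40 N, if the wrist force passes 120 N, or if a joint passes its speed limit or range.

### The arm

A 6-joint arm with a two-finger parallel gripper is mounted at the origin on the work surface. World frame = base frame: x ahead of the robot, y to its left, z up, the work surface at z = 0. Lengths are in m, angles in rad, forces in N, time in s.
With the tool pointing down it reaches from about 0.275 to 0.725 m from the base axis. Payload 15.9 kg.
Tool frame: the origin (TCP) lies on the centre line of the jaws, within the pads' length; the fingertips stand 11 mm ahead of it and the grasp point (between the pads) lies 8 mm behind it; z points along the fingers, y is the direction in which the jaws open and shut (so a half turn about z gives the same grasp; the last joint's range is limited). The gripper opens to 85 mm and grips with 20 to 120 N. Pads are 22 mm wide; open, the fingers measure 114 mm over their backs; the gripper's body (76 mm by 85 mm) begins 54 mm behind the grasp point. The pads swing forward as they close: fully open they stand 13 mm farther back than shut.
Start: joints at [1.125, 0.213, -0.034, 1.323, 0, 1.571], TCP at [0.216, 0.451, 0.242] pointing down, gripper open.
Joint ranges: [-2.98, 2.98], [-0.74, 1.72], [-1.14, 1.35], [-2.1, 2.04], [-1.57, 1.44], [-3.14, 3.14]. Speed limits (rad/s): [1.89, 1.89, 2.39, 2.57, 3.14, 3.14].

### API

Orientations are given as [roll, pitch, yaw] about the fixed x, y, z axes, in that order (R = Rz(yaw) Ry(pitch) Rx(roll)).
In Python, from workcell import r, viewer gives the robot as it stands.
- The arm moves only by the shell command python3 -m handwheel 'ROWS' [OPENING]. ROWS is JSON, one flat list of numbers, 6 for each row, row after row: the shift along the tool's x, y, z in mm, then the turn, a rotation vector about the tool's x, y, z in degrees. A call has 1 to 5 rows; each row shifts and turns the pose as measured when the row begins, along the tool's axes as they then stand; what a row does not reach is not made up. A row lasts 1/8 s, in which the tool goes at most 62.5 mm and 10.7 degrees, less where a joint would pass 70% of its speed; a pose out of reach is approached as far as the arm can. A call is refused whole if a number of a shift passes 62.5 or a number of a turn 10.7, either way. A call with a gripper value outside its range is refused whole. OPENING is the opening, from -1 (shut) to 1 (fully open), so that 0 is half open, set as the call begins (- or left out, the last holds). The fingers move at their own pace and stop on an object; the grip force is fixed at half the most. Time passes only in rows, so rows that do not move let the fingers close. It gives the time, the measured TCP pose, the force and the opening at its end, in the units of the state.
- r.observe(): the state, without advancing time (a new reading comes with each control period).
- viewer.camera(name): name is "scene" or "side" or "wrist"; returns (picture, depth): 400x640x3 uint8, red, green, blue; 400x640 float32, m along the optical axis (not along the pixel's ray), 0 where there is no reading.
- viewer.camera_params(name): a dict with "fovy" (degrees; the focal length in pixels is half the picture's height over the tangent of half this angle, whatever the lens; pixels are square), "cx", "cy" (the principal point, pixels), "xyz" and "orientation" of the camera in the world; the wrist camera has in their place "hand_eye" (4x4, takes a point from camera to tool coordinates, whose origin is the TCP and whose axes are the flange's). Camera axes: x right, y up, looking along -z (the intrinsics and any distortion apply to the point x, -y, -z); pixel columns grow to the right and rows downward; lengths in m; the calibration is good to about 2 mm. The wrist camera is an equidistant fisheye: a pixel r from the principal point sees the ray r / f radians off the axis. A picture is of the moment at which its call begins: read the wrist's pose just before it. camera_params takes no time and is no camera call.
- r.close_job(): hands the job in, once; it reports no verdict.
The state is a dict: "time_s": time; "qpos": joint angles; "qvel": joint speeds; "effort": joint torques, N m; "position": TCP position; "ee_rot": TCP orientation; "contact_force": force on the tool from outside, world axes, zero at the start; "moment": the same for the moment, N m; "finger_gap": opening from 0.0 (shut) to 1.0 (fully open).
Only numpy, scipy, OpenCV 4.12 (cv2) and the standard library are available. Lean on these libraries where they do the work, as an engineer would, in place of code of your own. Each camera call takes 0.05 s, during which the arm holds its last target. There are 200 camera calls.

## Working session

There is one attempt and no reset: what is moved stays moved. The work goes in short steps, Python scripts to look and compute and a shell command to move; the robot and the scene stay as the last step left them, time stands still between calls to the robot, and variables do not carry over. Pictures are saved under pics/ and viewed, about 8 in all and at most 12, crops included, and the job is handed in when it is done.

```bash
ls; mkdir -p pics; cat > h.py <<'E'
import numpy as np,cv2
from scipy.spatial.transform import Rotation as R
from workcell import r,viewer
def cam(n):
    s=r.observe(); im,d=viewer.camera(n); p=viewer.camera_params(n)
    return s,im,d,p
def cloud(n,s,d,p):
    h,w=d.shape; f=h/2/np.tan(np.radians(p['fovy'])/2)
    v,u=np.mgrid[:h,:w]; a=(u-p['cx'])/f; b=(v-p['cy'])/f
    if n=='wrist':
        t=np.hypot(a,b)+1e-9; k=np.tan(np.minimum(t,1.5))/t; a=a*k;b=b*k
    P=np.stack([a*d,-b*d,-d],-1)
    if n=='wrist':
        H=np.array(p['hand_eye']); P=P@H[:3,:3].T+H[:3,3]
        return P@R.from_euler('xyz',s['ee_rot']).as_matrix().T+np.array(s['position'])
    o=np.array(p['orientation']); M=o if o.shape==(3,3) else R.from_euler('xyz',o).as_matrix()
    return P@M.T+np.array(p['xyz'])
def save(n,im): cv2.imwrite('pics/'+n+'.png',im[:,:,::-1])
E
python3 - <<'E'
from h import *
for n in('scene','side','wrist'):
    s,im,d,p=cam(n); save(n+'0',im); C=cloud(n,s,d,p); np.savez('pics/'+n+'0.npz',im=im,d=d,C=C)
    print(n,p, (d>0).mean())
print(s)
a=[cv2.imread(f'pics/{n}0.png') for n in('scene','side')]
E
```

```text
pics
scene {'fovy': 49.706112030675904, 'cx': 317.93337343062365, 'cy': 199.59326202367873, 'xyz': array([0.9534328 , 0.47173911, 1.05655226]), 'orientation': array([ 5.65434815e-01, -1.82726398e-03,  2.36775201e+00])} 0.996125
side {'fovy': 54.90522688531263, 'cx': 319.0973032191428, 'cy': 201.8539546992177, 'xyz': array([ 0.39222056, -0.62053893,  0.69476948]), 'orientation': array([ 0.89281232,  0.007828  , -0.2188356 ])} 0.9959375
wrist {'fovy': 65.70646984690485, 'cx': 322.7045680766384, 'cy': 197.3617189780146, 'hand_eye': array([[ 1.92242915e-04,  9.55553231e-01,  2.94818566e-01,
         7.60851880e-02],
       [ 9.99999516e-01, -4.68311132e-04,  8.65798234e-04,
         7.03123801e-04],
       [ 9.65383116e-04,  2.94818256e-01, -9.55552858e-01,
        -1.31660650e-01],
       [ 0.00000000e+00,  0.00000000e+00,  0.00000000e+00,
         1.00000000e+00]])} 0.994390625
{'time_s': 0.1, 'qpos': array([ 1.12497668e+00,  2.13308908e-01, -3.49733701e-02,  1.32349696e+00,
        7.31320486e-06,  1.57079168e+00]), 'qvel': array([-0.00098196, -0.00149805,  0.0029954 ,  0.00169962,  0.00019178,
        0.00062791]), 'effort': array([-1.04068487e-03, -6.87250257e+01,  4.87806845e+01,  1.23046976e-02,
       -9.43760210e-05, -9.00030301e-06]), 'position': array([0.21547304, 0.45087084, 0.24187378]), 'ee_rot': array([-3.14060974e+00, -7.31776997e-06,  2.69577765e+00]), 'contact_force': array([ 0.42437145, -0.09138297,  0.16434811]), 'moment': array([-0.00238874,  0.03847969, -0.02319233]), 'finger_gap': 0.9991372236210121}
```

View pics/scene0.png

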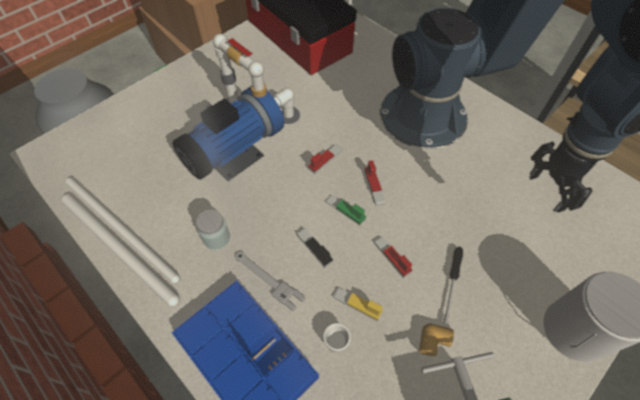

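View pics/side0.png

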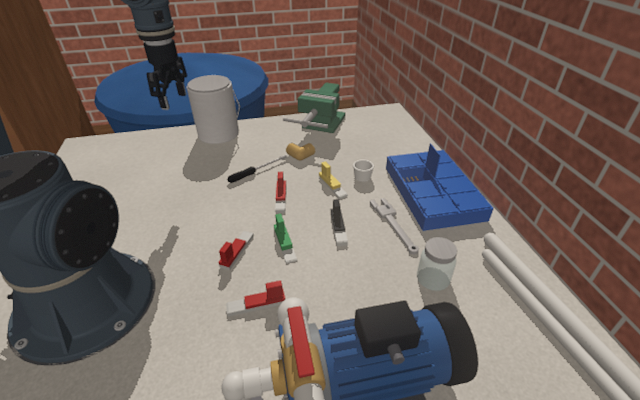

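The scene view shows green leaf at (348,208), yellow (358,302), black (315,246), and three red ones at (322,157), (374,180) and (397,256). The last has the greatest y, so it is leaf3. The foot is at (240,163).

```bash
python3 - <<'E'
from h import *
Z=np.load('pics/scene0.npz');im,C=Z['im'],Z['C'];z=C[...,2]
print('bench z',np.median(z[170:200,420:440]),np.median(z[215:230,260:290]), np.median(z[270:290,320:330]))
for n,(u,v) in dict(green=(348,208),yellow=(358,302),black=(315,246),redL=(393,256),redM=(374,180),redR=(322,157),cup=(336,337),jar=(211,228),wr=(270,280),drv=(452,285),elb=(435,340)).items():
    m=np.zeros(z.shape,bool); m[max(0,v-32):v+32,u-32:u+32]=1
    m&=(z>.003)&(z<.12)
    k,l,st,ce=cv2.connectedComponentsWithStats(m.astype(np.uint8))
    i=1+np.argmin([np.hypot(*(c-[u,v]))-0.05*s[4] for c,s in zip(ce[1:],st[1:])])
    P=C[l==i]; px=im[l==i].astype(int)
    rc=cv2.minAreaRect((P[:,:2]*1000).astype(np.float32))
    fin=P[P[:,2]>.04]; lo=P[P[:,2]<.016]
    print(n,len(P),'rect',np.round(rc,0).tolist() if 0 else [np.round(x) for x in rc],'zmax',P[:,2].max().round(3),'fin',(fin[:,:2].mean(0)*1000).round() if len(fin) else '', 'lo',(np.median(lo[:,:2],0)*1000).round() if len(lo) else '')
# foot
for v in range(140,185,4): print(v,[(u,*(C[v,u]*1000).round().astype(int),int(im[v,u].mean())) for u in range(224,270,6)])
E
```

```text
bench z 0.0001522168982882599 0.00013868086318891137 0.00010008115486914715
green 506 rect [array([445.,  73.]), array([ 57., 131.]), np.float64(8.0)] zmax 0.059 fin [453. 115.] lo [464.  42.]
yellow 686 rect [array([629., 280.]), array([ 40., 132.]), np.float64(17.0)] zmax 0.061 fin [622. 325.] lo [643. 249.]
black 552 rect [array([597.,  95.]), array([133.,  43.]), np.float64(85.0)] zmax 0.061 fin [608. 141.] lo [601.  62.]
redL 614 rect [array([465., 262.]), array([126.,  48.]), np.float64(82.0)] zmax 0.059 fin [481. 303.] lo [473. 228.]
redM 472 rect [array([326.,  65.]), array([161.,  40.]), np.float64(54.0)] zmax 0.061 fin [316.  43.] lo [356. 108.]
redR 442 rect [array([367., -96.]), array([142.,  50.]), np.float64(2.0)] zmax 0.061 fin [412. -91.] lo [337. -87.]
cup 606 rect [array([730., 306.]), array([76., 60.]), np.float64(45.0)] zmax 0.05 fin [734. 310.] lo [731. 309.]
jar 1046 rect [array([ 764., -141.]), array([140.,  83.]), np.float64(75.0)] zmax 0.105 fin [ 774. -100.] lo [780. -82.]
wr 819 rect [array([753.,  75.]), array([ 52., 221.]), np.float64(10.0)] zmax 0.019 fi
[... 5002 characters left out ...]
.int64(-1), 156), (248, np.int64(585), np.int64(-201), np.int64(1), 157), (254, np.int64(572), np.int64(-189), np.int64(0), 160), (260, np.int64(559), np.int64(-177), np.int64(0), 160), (266, np.int64(548), np.int64(-161), np.int64(5), 159)]
184 [(224, np.int64(644), np.int64(-241), np.int64(-1), 156), (230, np.int64(631), np.int64(-229), np.int64(-3), 156), (236, np.int64(619), np.int64(-215), np.int64(0), 156), (242, np.int64(608), np.int64(-199), np.int64(5), 155), (248, np.int64(593), np.int64(-191), np.int64(-1), 158), (254, np.int64(581), np.int64(-179), np.int64(-1), 158), (260, np.int64(568), np.int64(-167), np.int64(-2), 159), (266, np.int64(555), np.int64(-154), np.int64(-1), 159)]
```

```bash
python3 - <<'E'
import cv2
a=cv2.imread('pics/scene0.png')[20:200,160:310]
cv2.imwrite('pics/pumpc.png',cv2.resize(a,None,fx=3.3,fy=3.3,interpolation=cv2.INTER_CUBIC))
E
```

```text
(no output)
```

View pics/pumpc.png

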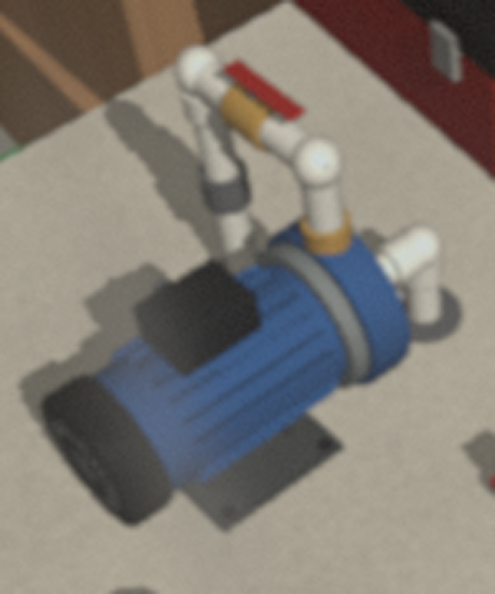

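```bash
cat >> h.py <<'E'
from scipy.optimize import minimize
def H(q,t):  # leaf height map in own frame, mm
    x,y=q[:,0],q[:,1]; h=np.zeros(len(q)); w=abs(y)<14
    h[w&(x>-20)&(x<105)]=t; h[w&(x>-20)&(x<65)]=20; h[(abs(y)<8)&(abs(x)<17)]=56
    return h
def fitleaf(C,x,y,yaw,t,span=130):
    P=C.reshape(-1,3)*1000; P=P[(np.hypot(P[:,0]-x,P[:,1]-y)<span)&(P[:,2]>-6)&(P[:,2]<62)]
    def cost(p):
        c,s=np.cos(p[2]),np.sin(p[2]); q=(P[:,:2]-p[:2])@np.array([[c,-s],[s,c]])
        return np.minimum(abs(H(q,t)-P[:,2]),6).mean()
    best=None
    for a in np.radians([-16,-8,0,8,16]):
      for dx in(-8,0,8):
        for dy in(-8,0,8):
          p0=np.array([x+dx,y+dy,yaw+a]); v=cost(p0)
          if best is None or v<best[0]: best=(v,p0)
    p0=best[1]
    for sc in(6,2):
        m=minimize(cost,p0,method='Nelder-Mead',options=dict(initial_simplex=p0+np.vstack([np.zeros(3),np.diag([sc,sc,sc*.015])]))); p0=m.x
    return m.x[0].round(1),m.x[1].round(1),np.degrees(m.x[2]).round(1),round(m.fun,2)
E
python3 - <<'E'
from h import *
Z=np.load('pics/scene0.npz');im,C=Z['im'],Z['C']
D=np.load('pics/side0.npz')['C']
for n,x,y,t in(('g',453,115,5),('y',622,325,8),('k',608,141,14),('r',481,303,11)):
    print(n,fitleaf(C,x,y,np.radians(-80),t,100),fitleaf(D,x,y,np.radians(-80),t,100))
# foot edge
m=(C[...,2]>.009)&(C[...,2]<.026)&(im.mean(2)<105); m[:140]=0;m[190:]=0;m[:,:215]=0;m[:,275:]=0
P=C[m]*1000; print('foot n',len(P),'z',np.median(P[:,2]),P[:,2].mean())
import itertools
hull=cv2.convexHull(P[:,:2].astype(np.float32))[:,0]; print(hull.round().tolist())
# edge: max y per x-bin
b=[(x,np.percentile(P[abs(P[:,0]-x)<6][:,1],97)) for x in range(510,640,10) if (abs(P[:,0]-x)<6).sum()>5]; print(np.round(b)); print(np.polyfit(*np.array(b[1:-1]).T,1))
E
```

```text
g (np.float64(449.3), np.float64(111.9), np.float64(-83.5), np.float64(2.08)) (np.float64(449.3), np.float64(115.4), np.float64(-84.1), np.float64(1.63))
y (np.float64(620.4), np.float64(323.9), np.float64(-73.9), np.float64(1.85)) (np.float64(618.3), np.float64(329.3), np.float64(-73.2), np.float64(2.05))
k (np.float64(605.3), np.float64(139.0), np.float64(-96.8), np.float64(1.81)) (np.float64(603.8), np.float64(141.2), np.float64(-96.1), np.float64(1.49))
r (np.float64(477.0), np.float64(302.1), np.float64(-99.0), np.float64(1.76)) (np.float64(475.7), np.float64(307.1), np.float64(-98.6), np.float64(1.54))
foot n 686 z 16.27479143348598 16.212882983630184
[[634.0, -268.0], [632.0, -237.0], [630.0, -236.0], [626.0, -235.0], [546.0, -232.0], [518.0, -231.0], [501.0, -232.0], [496.0, -235.0], [495.0, -259.0], [495.0, -288.0], [498.0, -289.0], [626.0, -299.0], [631.0, -295.0], [633.0, -294.0]]
[[ 510. -234.]
 [ 520. -234.]
 [ 530. -235.]
 [ 540. -234.]
 [ 550. -235.]
 [ 560. -235.]
 [ 570. -235.]
 [ 580. -235.]
 [ 590. -236.]
 [ 600. -236.]
 [ 610. -235.]
 [ 620. -237.]
 [ 630. -236.]]
[-2.15877065e-02 -2.22922451e+02]
```

```bash
cat > plan.py <<'E'
# plan.py x y z yaw n : mm, deg; n rows, straight in world, evenly
import sys; from h import *
x,y,z,yaw=map(float,sys.argv[1:5]); n=int(sys.argv[5]); s=r.observe()
A=R.from_euler('xyz',s['ee_rot']); B=R.from_euler('xyz',[180,0,yaw],degrees=True)
rv=(A.inv()*B).as_rotvec(); d=np.array([x,y,z])-np.array(s['position'])*1000
rows=[np.r_[(A*R.from_rotvec(rv*i/n)).inv().apply(d/n),np.degrees(rv)/n] for i in range(n)]
for q in rows: print(','.join('%g'%v for v in q.round(1)))
print('t',s['time_s'],'pos',(s['position']*1000).round(1),'yaw',np.degrees(s['ee_rot'][2]).round(1),'F',s['contact_force'].round(1),'gap',round(s['finger_gap'],2))
E
python3 plan.py 449 114 150 96 9
```

```text
-39.6,-22.6,10.2,-0,0,6.5
-41.9,-18,10.2,-0,0,6.5
-43.6,-13.1,10.2,-0,0,6.5
-44.8,-8.1,10.2,-0,0,6.5
-45.4,-3,10.2,-0,0,6.5
-45.5,2.2,10.2,-0,0,6.5
-45,7.3,10.2,-0,0,6.5
-43.8,12.4,10.2,-0,0,6.5
-42.2,17.2,10.2,-0,0,6.5
t 0.15 pos [215.5 450.9 241.9] yaw 154.5 F [-1.1  0.1  0.4] gap 1.0
```

```bash
python3 -m handwheel '[-40,-23,10,0,0,6.5,-42,-18,10,0,0,6.5,-44,-13,10,0,0,6.5,-45,-8,10,0,0,6.5,-45,-3,10,0,0,6.5]' 0.1; python3 plan.py 449 114 150 96 4
```

```text
time_s: 0.78
position: [0.3467, 0.2591, 0.19]
ee_rot: [-3.141, 0.0, 2.117]
contact_force: [-0.0, 0.5, -0.1]
finger_gap: 0.548
-44.3,3,10,-0,0,6.3
-43.7,7.9,10,-0,0,6.3
-42.6,12.6,10,-0,0,6.3
-40.9,17.2,10,-0,0,6.3
t 0.775 pos [346.7 259.1 190. ] yaw 121.3 F [-0.   0.5 -0.1] gap 0.55
```

Tracks well.

```bash
python3 -m handwheel '[-44,3,10,0,0,6.3,-44,8,10,0,0,6.3,-43,13,10,0,0,6.3,-41,17,10,0,0,6.3,0,0,0,0,0,0]' ; python3 - <<'E'
from h import *
s,im,d,p=cam('wrist'); save('w1',im); C=cloud('wrist',s,d,p)
print(fitleaf(C,449,114,np.radians(-84),5,100)); np.savez('pics/w1.npz',C=C,im=im)
E
python3 plan.py 449 114 37 96 3
```

```text
time_s: 1.4
position: [0.4516, 0.1052, 0.1475]
ee_rot: [-3.14, 0.001, 1.657]
contact_force: [-1.3, 0.1, 0.2]
finger_gap: 0.55
(np.float64(448.1), np.float64(117.6), np.float64(-84.1), np.float64(0.85))
2.7,-0.4,37,-0,0,-0.3
2.7,-0.4,37,-0,0,-0.3
2.7,-0.4,37,-0,0,-0.3
t 1.45 pos [451.1 106.2 147.9] yaw 95.1 F [-1.  -0.4  0.2] gap 0.55
```

View pics/w1.png

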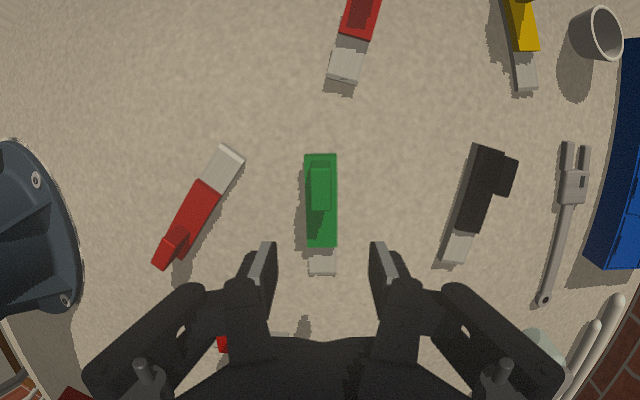

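The wrist view shows the green fin at (320,182), centred between the jaws. The fit agrees with the other cameras to 3 mm.

```bash
python3 plan.py 448.4 116.5 37 96 3; python3 -m handwheel '[3.5,-1,37,0,0,-0.3,3.5,-1,37,0,0,-0.3,3.5,-1,36,0,0,-0.3,0,0,0,0,0,0]'; python3 plan.py 448.4 116.5 37 96 1
```

```text
3.5,-0.5,37,-0,0,-0.3
3.5,-0.5,37,-0,0,-0.3
3.5,-0.5,37,-0,0,-0.3
t 1.45 pos [451.1 106.2 147.9] yaw 95.1 F [-1.  -0.4  0.2] gap 0.55
time_s: 1.95
position: [0.4461, 0.1196, 0.0366]
ee_rot: [3.141, -0.0, 1.682]
contact_force: [0.1, -0.3, 0.9]
finger_gap: 0.55
-3.3,1.9,-0.4,0,-0,0.4
t 1.95 pos [446.1 119.6  36.6] yaw 96.4 F [ 0.1 -0.3  0.9] gap 0.55
```

```bash
python3 -m handwheel '[-3,2,0,0,0,0.4,0,0,0,0,0,0,0,0,0,0,0,0,0,0,0,0,0,0]' -1;python3 -m handwheel '[0,0,0,0,0,0]'; python3 -m handwheel '[0,0,-10,0,0,0,0,0,0,0,0,0]'; python3 - <<'E'
from h import *
s,im,d,p=cam('wrist'); save('w2',im); C=cloud('wrist',s,d,p)-[0,0,.01]
print(fitleaf(C,448,117,np.radians(-84),5,100))
E
python3 plan.py 560 -85 50 88.8 9
```

```text
time_s: 2.45
position: [0.4508, 0.1178, 0.0408]
ee_rot: [3.136, -0.001, 1.676]
contact_force: [0.3, -0.7, -0.9]
finger_gap: 0.171
time_s: 2.58
position: [0.4509, 0.1178, 0.041]
ee_rot: [3.136, -0.001, 1.676]
contact_force: [-1.4, 0.4, -1.5]
finger_gap: 0.176
time_s: 2.82
position: [0.451, 0.1178, 0.0519]
ee_rot: [3.136, -0.001, 1.676]
contact_force: [-1.0, 0.5, -0.7]
finger_gap: 0.179
(np.float64(450.3), np.float64(118.7), np.float64(-84.2), np.float64(3.28))
-23.7,9.7,0.2,0,-0,0.8
-23.5,10,0.2,0,-0,0.8
-23.4,10.4,0.2,0,-0,0.8
-23.2,10.7,0.2,0,-0,0.8
-23.1,11,0.2,0,-0,0.8
-22.9,11.3,0.2,0,-0,0.8
-22.8,11.7,0.2,0,-0,0.8
-22.6,12,0.2,0,-0,0.8
-22.4,12.3,0.2,0,-0,0.8
t 2.875 pos [450.7 117.7  51.5] yaw 96.0 F [-0.3  0.  -1.1] gap 0.18
```

```bash
python3 plan.py 565 -105 51 88.8 7 ; python3 -m handwheel '[-33,12,0,0,0,1,-33,12,0,0,0,1,-33,13,0,0,0,1,-33,13,0,0,0,1,-32,14,0,0,0,1]'; python3 plan.py 565 -105 51 88.8 2
```

```text
-33.4,12.9,0.1,0,-0,1
-33.1,13.5,0.1,0,-0,1
-32.9,14.1,0.1,0,-0,1
-32.6,14.7,0.1,0,-0,1
-32.3,15.3,0.1,0,-0,1
-32.1,15.8,0.1,0,-0,1
-31.8,16.4,0.1,0,-0,1
t 2.875 pos [450.7 117.7  51.5] yaw 96.0 F [-0.3  0.  -1.1] gap 0.18
time_s: 3.5
position: [0.5274, -0.0443, 0.0513]
ee_rot: [3.137, -0.002, 1.591]
contact_force: [0.2, 0.9, -1.1]
finger_gap: 0.178
-30.7,18.2,0.2,0.1,-0.1,1.2
-30.4,18.8,0.2,0.1,-0.1,1.2
t 3.5 pos [527.4 -44.3  51.3] yaw 91.1 F [ 0.2  0.9 -1.1] gap 0.18
```

```bash
python3 -m handwheel '[-30,18,0,0,0,1.2,-30,19,0,0,0,1.2,0,0,0,0,0,0]'; python3 - <<'E'
from h import *
s,im,d,p=cam('side'); save('s1',im[200:]); s2,im2,d2,p2=cam('wrist'); save('w3',im2)
s,im,d,p=cam('scene'); C=cloud('scene',s,d,p)
print(s['position'],fitleaf(C-[0,0,.01],565,-105,np.radians(-91),5,100))
E
python3 plan.py 565 -105 41 88.8 1
```

```text
time_s: 3.88
position: [0.5663, -0.1081, 0.0507]
ee_rot: [3.137, -0.002, 1.545]
contact_force: [-1.0, 0.6, -1.4]
finger_gap: 0.173
[ 0.56511034 -0.10622546  0.05062282] (np.float64(567.2), np.float64(-108.5), np.float64(-88.5), np.float64(4.66))
0.7,0,9.7,0.2,-0.2,-0.2
t 4.025 pos [ 564.9 -105.8   50.7] yaw 88.6 F [ 0.   0.7 -1.6] gap 0.17
```

View pics/w3.png

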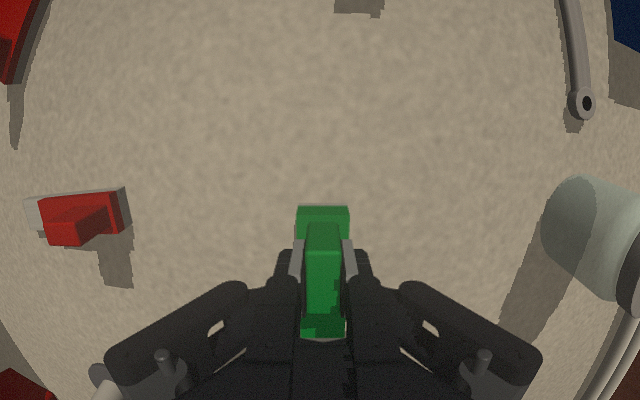

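The green leaf is held squarely between the pads. I'll lower it until it touches the bench.

```bash
python3 -m handwheel '[0,0,7,0,0,0,0,0,2,0,0,0]';python3 -m handwheel '[0,0,1,0,0,0]';python3 -m handwheel '[0,0,1,0,0,0]'; python3 plan.py 565 -105 41 88.8 1
```

```text
time_s: 4.28
position: [0.5643, -0.1043, 0.0412]
ee_rot: [3.139, -0.003, 1.549]
contact_force: [-0.5, -0.1, -1.4]
finger_gap: 0.179
time_s: 4.4
position: [0.5641, -0.1039, 0.0401]
ee_rot: [3.139, -0.003, 1.55]
contact_force: [0.2, -0.2, -0.6]
finger_gap: 0.173
time_s: 4.53
position: [0.564, -0.1037, 0.039]
ee_rot: [3.139, -0.003, 1.55]
contact_force: [-0.0, 0.5, -0.6]
finger_gap: 0.176
-1.3,1,-2,0.2,-0.2,0
t 4.525 pos [ 564.  -103.7   39. ] yaw 88.8 F [-0.   0.5 -0.6] gap 0.18
```

```bash
for i in 1; do python3 -m handwheel '[0,0,1,0,0,0]' | grep -E 'pos|force'; done;python3 -m handwheel '[0,0,1,0,0,0]'| grep -E 'pos|force';python3 -m handwheel '[0,0,1,0,0,0]'| grep -E 'pos|force';python3 -m handwheel '[0,0,0,0,0,0]'
```

```text
position: [0.5641, -0.1036, 0.0387]
contact_force: [-9.2, 1.8, 23.7]
position: [0.5641, -0.1036, 0.0387]
contact_force: [-9.8, 1.4, 21.8]
position: [0.5641, -0.1036, 0.0387]
contact_force: [-7.6, 2.2, 17.6]
time_s: 5.03
position: [0.5642, -0.1037, 0.0391]
ee_rot: [3.137, -0.003, 1.55]
contact_force: [0.3, 0.7, -1.8]
finger_gap: 0.179
```

```bash
python3 -m handwheel '[-10,0,0.1,0,0,0,-10,0,0.1,0,0,0,-8,0,0.1,0,0,0]'| grep -E 'pos|force';python3 -m handwheel '[-6,0,0.1,0,0,0]'| grep -E 'pos|force|rot';python3 -m handwheel '[-6,0,0.1,0,0,0]'| grep -E 'pos|force';python3 -m handwheel '[-5,0,0.1,0,0,0]'| grep -E 'pos|force'; python3 -m handwheel '[-5,0,0.1,0,0,0]'| grep -E 'pos|force|time'
```

```text
position: [0.5638, -0.1333, 0.0388]
contact_force: [0.3, 1.8, 2.7]
position: [0.5639, -0.14, 0.0388]
ee_rot: [3.136, -0.003, 1.55]
contact_force: [0.3, 2.2, 3.3]
position: [0.5638, -0.1465, 0.0387]
contact_force: [-0.4, 1.6, 3.4]
position: [0.5639, -0.1518, 0.0388]
contact_force: [-0.1, 3.1, 5.3]
time_s: 5.9
position: [0.5638, -0.1571, 0.0387]
contact_force: [0.2, 3.2, 6.0]
```

```bash
python3 -m handwheel '[-5,0,0,0,0,0]'| grep -E 'pos|force';python3 -m handwheel '[-3,0,0,0,0,0]'| grep -E 'pos|force';python3 -m handwheel '[-2,0,0,0,0,0]'| grep -E 'pos|force';python3 -m handwheel '[-1.5,0,0,0,0,0]'| grep -E 'pos|force'
```

```text
position: [0.5638, -0.1624, 0.0387]
contact_force: [1.2, 2.3, 2.9]
position: [0.5637, -0.1656, 0.0388]
contact_force: [-0.8, 3.7, 3.2]
position: [0.5637, -0.1672, 0.0388]
contact_force: [0.2, 11.4, 7.3]
position: [0.5637, -0.1676, 0.0388]
contact_force: [-0.8, 14.6, 8.4]
```

Leaf 1 is home: it slid freely and the shoulder stopped it at about 11–15 N. Now withdraw it and park it clear of the foot.

```bash
python3 -m handwheel '[20,0,0,0,0,0,30,0,0,0,0,0,20,0,-5,0,0,0,30,-20,-8,0,0,0,40,-30,0,0,0,0]'; python3 plan.py 465 10 54 90 1;
```

```text
time_s: 7.02
position: [0.516, -0.0231, 0.0522]
ee_rot: [3.135, -0.005, 1.549]
contact_force: [-0.1, 0.9, -1.3]
finger_gap: 0.177
31.9,-51.7,-1.9,0.4,-0.3,-1.3
t 7.025 pos [516.  -23.1  52.2] yaw 88.7 F [-0.1  0.9 -1.3] gap 0.18
```

```bash
python3 -m handwheel '[16,-25,0,0.4,-0.3,0,16,-25,0,0,0,0,0,0,6,0,0,0,0,0,5,0,0,0,0,0,0,0,0,0]'; python3 plan.py 465 10 39.2 90 1
```

```text
time_s: 7.65
position: [0.4636, 0.0145, 0.0414]
ee_rot: [-3.14, 0.001, 1.553]
contact_force: [0.1, -0.1, -0.8]
finger_gap: 0.179
-4.5,1.5,2.2,-0.1,0,-1
t 7.65 pos [463.6  14.5  41.4] yaw 89.0 F [ 0.1 -0.1 -0.8] gap 0.18
```

```bash
python3 -m handwheel '[0,0,2.4,0,0,0,0,0,0,0,0,0]'; python3 -m handwheel '[0,0,0,0,0,0,0,0,0,0,0,0,0,0,-50,0,0,0,0,0,-50,0,0,0]' 0.1; python3 plan.py 619.5 322 145 106.5 7
```

```text
time_s: 7.9
position: [0.4645, 0.014, 0.0389]
ee_rot: [-3.141, 0.001, 1.552]
contact_force: [0.0, -0.0, -0.4]
finger_gap: 0.178
time_s: 8.4
position: [0.4627, 0.0135, 0.1382]
ee_rot: [-3.134, 0.001, 1.551]
contact_force: [0.9, 0.0, 0.1]
finger_gap: 0.543
44.5,21.5,-1.2,-0.1,0,-2.5
43.5,23.5,-1.2,-0.1,0,-2.5
42.4,25.4,-1.1,-0.1,0,-2.5
41.3,27.2,-1.1,-0.1,0,-2.5
40,29,-1.1,-0.1,0,-2.5
38.7,30.7,-1,-0.1,0,-2.5
37.3,32.4,-1,-0.1,0,-2.5
t 8.4 pos [462.7  13.5 138.2] yaw 88.9 F [0.9 0.  0.1] gap 0.54
```

```bash
python3 -m handwheel '[45,22,-1,0,0,-2.5,44,24,-1,0,0,-2.5,42,25,-1,0,0,-2.5,41,27,-1,0,0,-2.5,40,29,-1,0,0,-2.5]'>/dev/null; python3 -m handwheel '[39,31,-1,0,0,-2.5,28,25,-1,0,0,-2.5,0,0,0,0,0,0]'; python3 - <<'E'
from h import *
s,im,d,p=cam('wrist'); save('w4',im); C=cloud('wrist',s,d,p)
print(fitleaf(C,619,326,np.radians(-73.5),8,100))
E
python3 plan.py 619 328 41 106.5 3
```

```text
time_s: 9.4
position: [0.622, 0.3214, 0.1485]
ee_rot: [3.141, 0.001, 1.864]
contact_force: [0.1, -0.2, -0.4]
finger_gap: 0.55
(np.float64(618.8), np.float64(327.6), np.float64(-73.8), np.float64(0.75))
2.8,-0.1,35.9,0,0,0.1
2.8,-0.1,35.9,0,0,0.1
2.7,-0.1,35.9,0,0,0.1
t 9.45 pos [621.7 320.2 148.7] yaw 106.7 F [ 0.2 -0.3 -1.2] gap 0.55
```

```bash
python3 -m handwheel '[2.8,0,36,0,0,0,2.8,0,36,0,0,0,2.3,0,35,0,0,0,0,0,0,0,0,0]'; python3 plan.py 619 328 41 106.2 1;
```

```text
time_s: 9.95
position: [0.6191, 0.3241, 0.0405]
ee_rot: [3.14, 0.002, 1.858]
contact_force: [0.2, 0.2, 1.3]
finger_gap: 0.549
3.8,1,-0.5,0.1,0.1,0.3
t 9.95 pos [619.1 324.1  40.5] yaw 106.5 F [0.2 0.2 1.3] gap 0.55
```

```bash
python3 -m handwheel '[3.8,1,0,0,0,0.3,0,0,0,0,0,0,0,0,0,0,0,0,0,0,0,0,0,0,0,0,0,0,0,0]' -1; python3 -m handwheel '[0,0,-35,0,0,0,0,0,-35,0,0,0]'; python3 plan.py 535 -100 112 88.8 9
```

```text
time_s: 10.58
position: [0.6213, 0.3283, 0.0463]
ee_rot: [3.134, 0.001, 1.851]
contact_force: [-0.1, 0.0, -1.8]
finger_gap: 0.177
time_s: 10.82
position: [0.6191, 0.3273, 0.1149]
ee_rot: [3.139, 0.002, 1.851]
contact_force: [0.1, -0.1, -1.0]
finger_gap: 0.171
-43,-22.1,0.3,0,0,1.9
-43.8,-20.7,0.3,0,0,1.9
-44.4,-19.2,0.3,0,0,1.9
-45,-17.7,0.3,0,0,1.9
-45.6,-16.2,0.3,0,0,1.9
-46.1,-14.6,0.3,0,0,1.9
-46.6,-13.1,0.3,0,0,1.9
-47,-11.5,0.3,0,0,1.9
-47.4,-9.9,0.3,0,0,1.9
t 10.825 pos [619.1 327.3 114.9] yaw 106.1 F [ 0.1 -0.1 -1. ] gap 0.17
```

```bash
python3 -m handwheel '[-43,-22,0,0,0,1.9,-44,-21,0,0,0,1.9,-44,-19,0,0,0,1.9,-45,-18,0,0,0,1.9,-46,-16,0,0,0,1.9]'>/dev/null; python3 plan.py 535 -100 75 88.8 4
```

```text
-45.4,-14.9,10.5,0.1,-0,1.9
-45.9,-13.3,10.5,0.1,-0,1.9
-46.3,-11.7,10.6,0.1,-0,1.9
-46.7,-10.1,10.6,0.1,-0,1.9
t 11.45 pos [573.   87.2 117.7] yaw 96.6 F [ 1.2  0.5 -1. ] gap 0.17
```

```bash
python3 -m handwheel '[-45,-15,10,0,0,1.9,-46,-13,11,0,0,1.9,-46,-12,11,0,0,1.9,-42,-10,15,0,0,1.9,0,0,5,0,0,0]'>/dev/null; python3 plan.py 535 -100 48 88.8 1;  python3 - <<'E'
from h import *
s,im,d,p=cam('wrist'); save('w5',im)
E
```

```text
3.1,1.3,17.1,0.8,-0.1,-0.3
t 12.075 pos [ 533.4 -103.1   65.1] yaw 88.5 F [-0.1  0.4 -0.2] gap 0.18
```

View pics/w5.png

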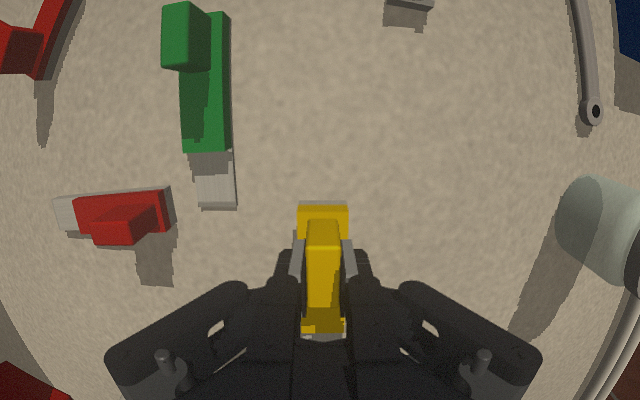

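The yellow leaf is held squarely, and green lies flat at the upper left (205,110). Level the tool and lower.

```bash
python3 -m handwheel '[2,1,8,0.8,0,0,0,0,7,0,0,0,0,0,0,0,0,0]';python3 -m handwheel '[0,0,2,0,0,0]'| grep -E 'pos|force';python3 -m handwheel '[0,0,1,0,0,0]'| grep -E 'pos|force';python3 -m handwheel '[0,0,1,0,0,0]'| grep -E 'pos|force'; python3 plan.py 535 -100 45 88.8 1
```

```text
time_s: 12.5
position: [0.536, -0.0976, 0.0493]
ee_rot: [-3.141, -0.003, 1.549]
contact_force: [0.1, -0.7, -0.0]
finger_gap: 0.174
position: [0.5363, -0.0972, 0.0474]
contact_force: [0.2, 0.1, -0.6]
position: [0.5363, -0.097, 0.0464]
contact_force: [-0.7, 0.2, -0.6]
position: [0.5364, -0.0969, 0.0455]
contact_force: [-0.6, 0.0, -0.3]
-3.1,-1.4,0.5,-0,-0.1,0
t 12.875 pos [536.4 -96.9  45.5] yaw 88.8 F [-0.6  0.  -0.3] gap 0.18
```

```bash
python3 -m handwheel '[0,0,0.8,0,0,0]'| grep -E 'pos|force';python3 -m handwheel '[0,0,0.8,0,0,0]'| grep -E 'pos|force';python3 -m handwheel '[0,0,0.8,0,0,0]'| grep -E 'pos|force';python3 -m handwheel '[0,0,0.8,0,0,0]'| grep -E 'pos|force'
```

```text
position: [0.5365, -0.0969, 0.0448]
contact_force: [0.5, -0.4, -0.4]
position: [0.5365, -0.097, 0.044]
contact_force: [-0.0, -0.6, -1.0]
position: [0.5366, -0.097, 0.0434]
contact_force: [-6.3, 2.6, 17.5]
position: [0.5366, -0.0969, 0.0434]
contact_force: [-9.5, 2.8, 23.1]
```

```bash
g(){ grep -E 'pos|force'; }; python3 -m handwheel '[0,0,0,0,0,0]'|g; python3 -m handwheel '[-10,0,0.1,0,0,0,-8,0,0.1,0,0,0]'|g;python3 -m handwheel '[-4,0,0.1,0,0,0]'|g;python3 -m handwheel '[-3,0,0.1,0,0,0]'|g;python3 -m handwheel '[-3,0,0.1,0,0,0]'|g;
```

```text
position: [0.5366, -0.097, 0.0437]
contact_force: [-0.8, -0.4, 0.1]
position: [0.5365, -0.1158, 0.0436]
contact_force: [-0.0, 1.5, 2.5]
position: [0.5365, -0.1205, 0.0435]
contact_force: [0.1, 1.8, 3.4]
position: [0.5365, -0.1238, 0.0434]
contact_force: [-0.4, 3.4, 4.9]
position: [0.5366, -0.127, 0.0434]
contact_force: [0.4, 4.0, 4.8]
```

```bash
g(){ grep -E 'pos|force'; }; python3 -m handwheel '[-2,0,0,0,0,0]'|g; python3 -m handwheel '[-2,0,0,0,0,0]'|g;python3 -m handwheel '[-2,0,0,0,0,0]'|g;python3 -m handwheel '[-2,0,0,0,0,0]'|g;python3 -m handwheel '[-2,0,0,0,0,0]'|g;
```

```text
position: [0.5366, -0.1292, 0.0435]
contact_force: [0.4, 2.7, 3.4]
position: [0.5365, -0.1312, 0.0435]
contact_force: [0.3, 2.1, 3.2]
position: [0.5365, -0.1332, 0.0435]
contact_force: [-1.1, 2.4, 4.1]
position: [0.5365, -0.1353, 0.0435]
contact_force: [0.7, 3.0, 4.5]
position: [0.5364, -0.1373, 0.0434]
contact_force: [-0.6, 2.8, 4.2]
```

```bash
g(){ grep -E 'pos|force'; }; python3 -m handwheel '[-3,0,0,0,0,0]'|g; python3 -m handwheel '[-3,0,0,0,0,0]'|g;python3 -m handwheel '[-3,0,0,0,0,0]'|g;python3 -m handwheel '[-3,0,0,0,0,0]'|g;
```

```text
position: [0.5364, -0.1405, 0.0435]
contact_force: [-0.4, 3.7, 4.7]
position: [0.5363, -0.1436, 0.0435]
contact_force: [-0.4, 3.3, 4.8]
position: [0.5362, -0.1469, 0.0435]
contact_force: [0.1, 4.0, 4.6]
position: [0.5362, -0.1501, 0.0435]
contact_force: [0.1, 3.4, 4.2]
```

```bash
g(){ grep -E 'pos|force'; }; python3 -m handwheel '[-4,0,0,0,0,0]'|g; python3 -m handwheel '[-4,0,0,0,0,0]'|g;python3 -m handwheel '[-3,0,0,0,0,0]'|g;python3 -m handwheel '[-2,0,0,0,0,0]'|g;
```

```text
position: [0.5361, -0.1543, 0.0434]
contact_force: [-0.1, 2.2, 4.5]
position: [0.5361, -0.1586, 0.0435]
contact_force: [0.1, 3.2, 4.4]
position: [0.5359, -0.1619, 0.0434]
contact_force: [0.0, 4.6, 4.2]
position: [0.5359, -0.1641, 0.0434]
contact_force: [-0.0, 3.5, 4.4]
```

```bash
g(){ grep -E 'pos|force'; }; python3 -m handwheel '[-2,0,0,0,0,0]'|g; python3 -m handwheel '[-1.5,0,0,0,0,0]'|g;python3 -m handwheel '[-1.5,0,0,0,0,0]'|g;
```

```text
position: [0.5359, -0.1662, 0.0435]
contact_force: [-0.4, 7.4, 6.5]
position: [0.5358, -0.167, 0.0435]
contact_force: [-0.3, 12.2, 8.0]
position: [0.5358, -0.1674, 0.0436]
contact_force: [-0.3, 15.3, 9.8]
```

Leaf 2 is home, stopping at the same place as leaf 1. I'll release it here and fetch leaf 3, the leftmost red one.

```bash
python3 -m handwheel '[0,0,0,0,0,0,0,0,0,0,0,0]'; python3 -m handwheel '[0,0,0,0,0,0,0,0,0,0,0,0,5,0,-50,0,0,0,10,0,-50,0,0,0]' 0.0; python3 plan.py 476 300 145 81.2 10
```

```text
time_s: 16.38
position: [0.5357, -0.167, 0.0436]
ee_rot: [3.139, -0.008, 1.553]
contact_force: [-0.5, 4.2, 4.7]
finger_gap: 0.17
time_s: 16.88
position: [0.5328, -0.1531, 0.1417]
ee_rot: [-3.136, -0.009, 1.551]
contact_force: [0.5, -1.3, -0.3]
finger_gap: 0.499
45.2,-6.6,0.1,-0,-0,0.8
45.1,-7.2,0.1,-0,-0,0.8
45,-7.8,0,-0,-0,0.8
44.9,-8.4,-0,-0,-0,0.8
44.8,-9,-0.1,-0,-0,0.8
44.6,-9.6,-0.1,-0,-0,0.8
44.5,-10.2,-0.2,-0,-0,0.8
44.4,-10.8,-0.2,-0,-0,0.8
44.2,-11.4,-0.2,-0,-0,0.8
44.1,-12,-0.3,-0,-0,0.8
t 16.875 pos [ 532.8 -153.1  141.7] yaw 88.9 F [ 0.5 -1.3 -0.3] gap 0.5
```

```bash
python3 -m handwheel '[45,-7,0,0,0,0.8,45,-7,0,0,0,0.8,45,-8,0,0,0,0.8,45,-8,0,0,0,0.8,45,-9,0,0,0,0.8]'>/dev/null; python3 -m handwheel '[45,-10,0,0,0,0.8,44,-10,0,0,0,0.8,44,-11,0,0,0,0.8,40,-11,0,0,0,0.8,0,0,0,0,0,0]'; python3 - <<'E'
from h import *
s,im,d,p=cam('wrist'); save('w6',im); C=cloud('wrist',s,d,p)
print(fitleaf(C,476,304,np.radians(-98.8),11,100))
s,im,d,p=cam('scene'); C=cloud('scene',s,d,p); print('leaf2',fitleaf(C,536,-168,np.radians(-91),8,60))
E
python3 plan.py 476 305 42 81 3
```

```text
time_s: 18.12
position: [0.4837, 0.2606, 0.1475]
ee_rot: [3.141, -0.005, 1.418]
contact_force: [-0.6, -0.8, -0.3]
finger_gap: 0.499
(np.float64(476.2), np.float64(306.2), np.float64(-100.1), np.float64(0.6))
leaf2 (np.float64(537.5), np.float64(-170.6), np.float64(-91.4), np.float64(2.3))
14.8,-5.1,35.2,0,-0.1,0
14.9,-5.1,35.2,0,-0.1,0
14.9,-5.1,35.2,0,-0.1,0
t 18.225 pos [484.1 258.3 147.5] yaw 81.1 F [ 0.7  0.1 -0.9] gap 0.5
```

View pics/w6.png

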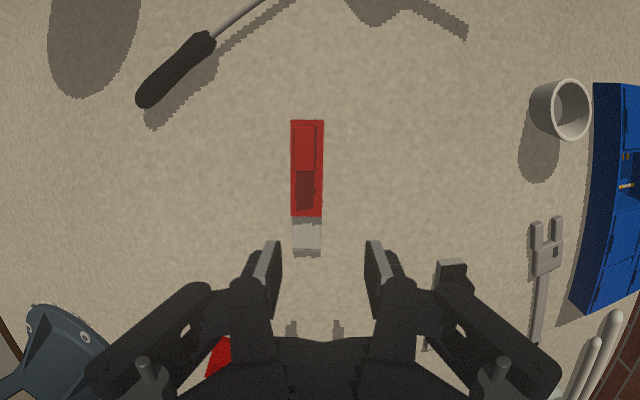

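The red leaf is at (306,190), with the driver, cup and wrench well away. I'll descend on it.

```bash
python3 -m handwheel '[15,-5,25,0,0,0.4,15,-5,35,0,0,0.4,17,-5,44,0,0,0.3,0,0,0,0,0,0]'; python3 plan.py 476.2 306 42 80 1
```

```text
time_s: 18.73
position: [0.4792, 0.3036, 0.042]
ee_rot: [3.139, -0.004, 1.39]
contact_force: [-0.1, 0.2, 0.6]
finger_gap: 0.5
1.8,-3.4,-0,0.2,-0.2,-0.4
t 18.725 pos [479.2 303.6  42. ] yaw 79.6 F [-0.1  0.2  0.6] gap 0.5
```

```bash
python3 -m handwheel '[2,-3.4,0,0,0,0,0,0,0,0,0,0,0,0,0,0,0,0,0,0,0,0,0,0,0,0,0,0,0,0]' -1; python3 -m handwheel '[0,0,-35,0,0,0,0,0,-35,0,0,0]'; python3 plan.py 597 -95 115 88.8 9
```

```text
time_s: 19.35
position: [0.479, 0.3048, 0.0468]
ee_rot: [3.134, -0.007, 1.387]
contact_force: [-0.4, 0.4, -0.3]
finger_gap: 0.174
time_s: 19.6
position: [0.4769, 0.3034, 0.1161]
ee_rot: [3.138, -0.004, 1.387]
contact_force: [0.1, 0.6, -1.4]
finger_gap: 0.173
-41.1,21.2,0,0,-0,-1
-41.5,20.4,0.1,0,-0,-1
-41.8,19.7,0.1,0,-0,-1
-42.2,18.9,0.1,0,-0,-1
-42.5,18.2,0.1,0,-0,-1
-42.8,17.4,0.1,0,-0,-1
-43.1,16.6,0.1,0,-0,-1
-43.4,15.8,0.1,0,-0,-1
-43.7,15.1,0.1,0,-0,-1
t 19.6 pos [476.9 303.4 116.1] yaw 79.5 F [ 0.1  0.6 -1.4] gap 0.17
```

```bash
python3 -m handwheel '[-41,21,0,0,0,-1,-41,20,0,0,0,-1,-42,20,0,0,0,-1,-42,19,0,0,0,-1,-42,18,0,0,0,-1]'>/dev/null; python3 -m handwheel '[-43,17,0,0,0,-1,-43,17,0,0,0,-1,-43,16,0,0,0,-1,0,0,0,0,0,0]'; python3 plan.py 597 -95 75 88.8 2
```

```text
time_s: 20.72
position: [0.5888, -0.0588, 0.1189]
ee_rot: [3.131, -0.006, 1.535]
contact_force: [-0.4, 0.7, -1.6]
finger_gap: 0.176
-18.1,4.5,21.9,0.3,-0.2,-0.4
-18,4.5,21.9,0.3,-0.2,-0.4
t 20.725 pos [588.8 -58.8 118.9] yaw 87.9 F [-0.4  0.7 -1.6] gap 0.18
```

```bash
python3 -m handwheel '[-16,4.5,22,0.3,-0.2,-0.4,-16,4.5,22,0.3,-0.2,-0.4,0,0,18,0,0,0,0,0,6,0,0,0,0,0,0,0,0,0]'; python3 plan.py 597 -95 44 88.8 1; python3 -m handwheel '[0,0,2,0,0,0]' | grep -E 'pos|force'
```

```text
time_s: 21.35
position: [0.5962, -0.092, 0.044]
ee_rot: [-3.137, 0.001, 1.552]
contact_force: [-0.2, -0.2, 0.1]
finger_gap: 0.176
-3,0.9,0,-0.3,0.1,0.1
t 21.35 pos [596.2 -92.   44. ] yaw 88.9 F [-0.2 -0.2  0.1] gap 0.18
position: [0.5964, -0.0921, 0.0438]
contact_force: [-18.9, 1.1, 49.8]
```

```bash
g(){ grep -E 'pos|force'; }; python3 -m handwheel '[0,0,0,0,0,0]'|g; python3 -m handwheel '[-10,0,0.1,0,0,0,-10,0,0.1,0,0,0,-8,0,0.1,0,0,0]'|g;python3 -m handwheel '[-3,0,0.1,0,0,0]'|g;python3 -m handwheel '[-2,0,0.1,0,0,0]'|g
```

```text
position: [0.5969, -0.0921, 0.0448]
contact_force: [-0.4, -0.1, -0.7]
position: [0.597, -0.1216, 0.0454]
contact_force: [0.5, -0.4, -0.8]
position: [0.5968, -0.1254, 0.0452]
contact_force: [-0.1, 0.4, -2.0]
position: [0.5967, -0.1276, 0.045]
contact_force: [0.5, 4.0, 0.1]
```

The leaf had lifted about 1 mm off the bench. I'll back off, set it flat and repeat.

```bash
g(){ grep -E 'pos|force|rot'; }; python3 -m handwheel '[8,0,0,0,0,0]'|g; python3 -m handwheel '[0,0,0.7,0,0,0]'|g;python3 -m handwheel '[0,0,0.5,0,0,0]'|g;python3 -m handwheel '[0,0,0.3,0,0,0]'|g;python3 -m handwheel '[0,0,0.3,0,0,0]'|g
```

```text
position: [0.5968, -0.1197, 0.0449]
ee_rot: [-3.141, 0.002, 1.552]
contact_force: [-0.7, 0.4, -1.9]
position: [0.5968, -0.1189, 0.0442]
ee_rot: [-3.141, 0.002, 1.553]
contact_force: [-0.1, 0.4, -1.2]
position: [0.5969, -0.1189, 0.044]
ee_rot: [-3.141, 0.002, 1.553]
contact_force: [-3.4, -3.9, 9.2]
position: [0.5969, -0.1189, 0.0439]
ee_rot: [-3.141, 0.003, 1.553]
contact_force: [-3.3, -2.2, 5.2]
position: [0.5969, -0.1189, 0.044]
ee_rot: [-3.141, 0.003, 1.553]
contact_force: [-3.3, -0.8, 5.0]
```

```bash
g(){ grep -E 'pos|force'; }; python3 -m handwheel '[-4,0,0.2,0,0,0]'|g; python3 -m handwheel '[-3,0,0.2,0,0,0]'|g;python3 -m handwheel '[-1,0,0.2,0,0,0]'|g;python3 -m handwheel '[-1,0,0.2,0,0,0]'|g
```

```text
position: [0.597, -0.1226, 0.044]
contact_force: [0.6, 1.1, 1.7]
position: [0.5972, -0.1257, 0.0439]
contact_force: [-0.3, 2.9, 3.0]
position: [0.5974, -0.1267, 0.0439]
contact_force: [-0.4, 4.7, 5.7]
position: [0.5976, -0.1275, 0.0439]
contact_force: [-0.8, 5.5, 6.1]
```

```bash
g(){ grep -E 'pos|force'; }; python3 -m handwheel '[-1,0,0,0,0,0]'|g; python3 -m handwheel '[-1,0,0,0,0,0]'|g;python3 -m handwheel '[-1,0,0,0,0,0]'|g
```

```text
position: [0.5975, -0.1281, 0.0439]
contact_force: [-0.5, 6.7, 2.3]
position: [0.5975, -0.1284, 0.0439]
contact_force: [-0.5, 8.0, 5.1]
position: [0.5976, -0.1285, 0.0439]
contact_force: [-1.5, 9.2, 4.7]
```

```bash
g(){ grep -E 'pos|force'; }; python3 -m handwheel '[-1.8,0,0,0,0,0]'|g; python3 -m handwheel '[-1.8,0,0,0,0,0]'|g; python3 -m handwheel '[3,0,0,0,0,0,12,0,0,0,0,0,20,0,0,0,0,0]';  python3 - <<'E'
from h import *
s,im,d,p=cam('scene'); C=cloud('scene',s,d,p); print('leaf2',fitleaf(C,536,-168,np.radians(-91),8,60)); save('s2',cv2.resize(im[120:240,200:360],None,fx=4,fy=4,interpolation=cv2.INTER_CUBIC))
E
```

```text
position: [0.5975, -0.1291, 0.0439]
contact_force: [-0.9, 12.9, 5.8]
position: [0.5975, -0.1295, 0.0439]
contact_force: [-0.8, 15.0, 7.0]
time_s: 24.35
position: [0.5979, -0.0942, 0.0439]
ee_rot: [3.14, -0.007, 1.555]
contact_force: [0.0, -0.5, -0.1]
finger_gap: 0.176
leaf2 (np.float64(528.0), np.float64(-176.0), np.float64(-107.0), np.float64(1.51))
```

View pics/s2.png

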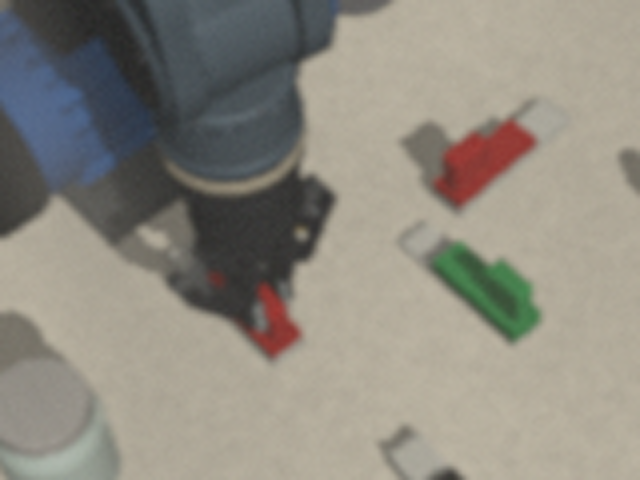

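Leaf 3 bound at the nose: about 15 N with no further entry, which matches the mounts yielding roughly 2–3 mm. I'll park it clear and then check leaf 2.

```bash
python3 -m handwheel '[30,-12,-12,0,0,0,30,-18,-6,0,0,0,40,-18,0,0,0,0,0,0,0,0,0,0]'; python3 plan.py 540 18 45 89 1
```

```text
time_s: 24.9
position: [0.5486, 0.016, 0.0624]
ee_rot: [-3.141, -0.009, 1.56]
contact_force: [1.0, -0.5, -0.8]
finger_gap: 0.173
1.8,-8.6,17.4,-0,-0.5,0.4
t 24.9 pos [548.6  16.   62.4] yaw 89.4 F [ 1.  -0.5 -0.8] gap 0.17
```

```bash
python3 -m handwheel '[0,-8,10,0,-0.5,0,0,0,6,0,0,0,0,0,0,0,0,0,0,0,1.5,0,0,0]'; python3 -m handwheel '[0,0,0.8,0,0,0]'
```

```text
time_s: 25.4
position: [0.5413, 0.017, 0.0446]
ee_rot: [3.141, -0.0, 1.561]
contact_force: [0.4, -0.5, -0.2]
finger_gap: 0.174
time_s: 25.52
position: [0.5416, 0.0168, 0.0439]
ee_rot: [3.141, -0.0, 1.561]
contact_force: [-6.1, -0.7, 11.2]
finger_gap: 0.17
```

```bash
python3 -m handwheel '[0,0,0,0,0,0]' >/dev/null; python3 -m handwheel '[0,0,0,0,0,0,0,0,0,0,0,0,0,0,-50,0,0,0,0,0,-60,0,0,0]' 0.0; python3 -m handwheel '[60,0,-40,0,0,0,60,0,0,0,0,0,60,0,0,0,0,0,60,0,0,0,0,0,0,0,0,0,0,0]'; python3 - <<'E'
from h import *
s,im,d,p=cam('scene'); C=cloud('scene',s,d,p)
for n,x,y,t in(('1',464,14,5),('2',536,-168,8),('3',541,17,11),('4',605,140,14)):
    print(n,fitleaf(C,x,y,np.radians(-91),t,100 if n!='2' else 60))
save('s3',cv2.resize(im[100:270,170:400],None,fx=3.4,fy=3.4,interpolation=cv2.INTER_CUBIC))
m=(C[...,2]>.009)&(C[...,2]<.026)&(im.mean(2)<105)&(C[...,0]>.56)&(C[...,0]<.63)&(C[...,1]<-.2)&(C[...,1]>-.29)
P=C[m]*1000; print('edge y',np.percentile(P[:,1],97),'z',np.median(P[:,2]))
E
```

```text
time_s: 26.15
position: [0.5393, 0.0164, 0.1529]
ee_rot: [-3.135, -0.0, 1.56]
contact_force: [1.5, -0.2, 1.6]
finger_gap: 0.496
time_s: 26.78
position: [0.5452, 0.255, 0.1945]
ee_rot: [3.138, -0.002, 1.557]
contact_force: [-0.0, -1.1, 0.5]
finger_gap: 0.5
1 (np.float64(465.8), np.float64(8.6), np.float64(-91.9), np.float64(2.35))
2 (np.float64(537.7), np.float64(-167.9), np.float64(-93.2), np.float64(2.28))
3 (np.float64(543.3), np.float64(12.9), np.float64(-90.2), np.float64(2.55))
4 (np.float64(605.4), np.float64(137.7), np.float64(-96.3), np.float64(1.76))
edge y -234.5353557916354 z 16.42118169114104
```

View pics/s3.png

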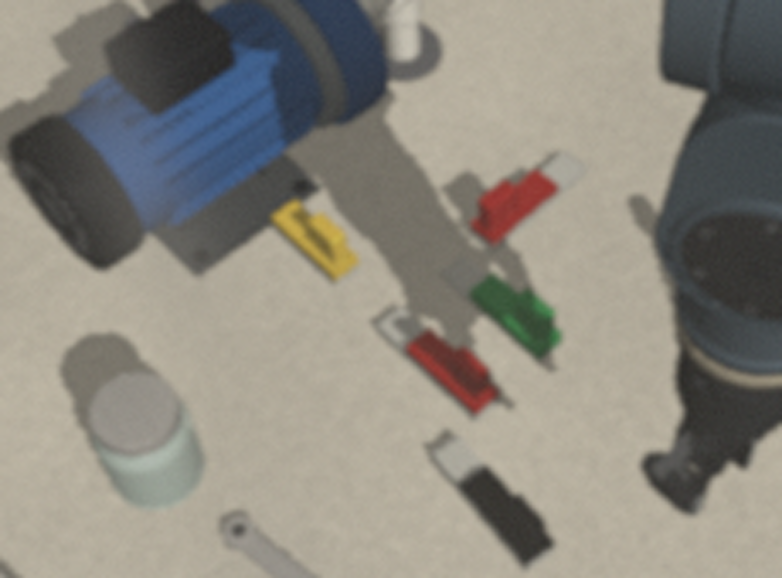

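Picture: the yellow leaf's shoulder is at the foot edge (290,215), and the others lie flat and clear. The fit leaves ±2 mm on the shoulder gap, so I'll check by nudging its back end gently with the shut fingers.

```bash
python3 -m handwheel '[-60,0,0,0,0,0,-60,0,0,0,0,0,-60,0,0,0,0,0,-60,0,0,0,0,0,-60,0,0,0,0,0]' -1 >/dev/null; python3 plan.py 536 -112 100 88.8 2
```

```text
-28,-1.5,47,0.1,-0,0.2
-28,-1.3,47,0.1,-0,0.2
t 27.45 pos [539.3 -56.1 194.1] yaw 89.2 F [ 1.  -0.  -0.1] gap 0.0
```

```bash
python3 -m handwheel '[-31,-1,47,0,0,0,-31,-1,47,0,0,0,0,0,0,0,0,0]'; python3 plan.py 536 -120 24 88.8 2
```

```text
time_s: 27.82
position: [0.5347, -0.1278, 0.0989]
ee_rot: [3.134, 0.001, 1.547]
contact_force: [0.9, 1.2, 0.1]
finger_gap: -0.003
3.9,0.3,37.4,0.2,0,-0.1
3.9,0.4,37.4,0.2,0,-0.1
t 27.825 pos [ 534.7 -127.8   98.9] yaw 88.6 F [0.9 1.2 0.1] gap -0.0
```

```bash
g(){ grep -E 'pos|force'; }; python3 -m handwheel '[7,0,35,0,0,0,0,0,35,0,0,0,0,0,3,0,0,0]'|g; python3 -m handwheel '[-5,0,0,0,0,0,-4,0,0,0,0,0]'|g; python3 -m handwheel '[-3,0,0,0,0,0]'|g;python3 -m handwheel '[-2,0,0,0,0,0]'|g;python3 -m handwheel '[-2,0,0,0,0,0]'|g
```

```text
position: [0.5363, -0.1226, 0.028]
contact_force: [-0.4, 0.7, 1.2]
position: [0.5376, -0.1323, 0.0313]
contact_force: [-0.6, -0.2, 0.6]
position: [0.5382, -0.1359, 0.0325]
contact_force: [0.9, -0.1, -0.5]
position: [0.5385, -0.1383, 0.0332]
contact_force: [0.1, 2.3, 0.4]
position: [0.5385, -0.1398, 0.0334]
contact_force: [0.2, 10.4, 1.5]
```

The force rose at once at about 5.4 N/mm, which is the mounts' stiffness, so there was no slack at the shoulder. Back off, retreat and check once more.

```bash
python3 -m handwheel '[6,0,0,0,0,0,8,0,0,0,0,0,0,0,-50,0,0,0,0,0,-60,0,0,0,20,0,-40,0,0,0]'|grep -E 'time|pos|force'; python3 -m handwheel '[60,0,0,0,0,0,60,0,0,0,0,0,60,0,0,0,0,0,60,0,0,0,0,0,0,0,0,0,0,0]'|grep -E 'time|pos|force'; python3 - <<'E'
from h import *
s,im,d,p=cam('scene'); C=cloud('scene',s,d,p)
for n,x,y,t in(('1',464,14,5),('2',536,-168,8),('3',541,17,11),('4',605,140,14)):
    print(n,fitleaf(C,x,y,np.radians(-91),t,100 if n!='2' else 60))
save('s4',cv2.resize(im[100:270,170:400],None,fx=3.4,fy=3.4,interpolation=cv2.INTER_CUBIC))
E
```

```text
time_s: 29.45
position: [0.5345, -0.1033, 0.1842]
contact_force: [1.6, -0.5, 0.6]
time_s: 30.08
position: [0.5426, 0.1467, 0.1881]
contact_force: [-0.2, -1.2, 0.6]
1 (np.float64(467.1), np.float64(10.1), np.float64(-92.1), np.float64(2.56))
2 (np.float64(537.4), np.float64(-169.8), np.float64(-90.1), np.float64(2.29))
3 (np.float64(544.2), np.float64(12.6), np.float64(-91.3), np.float64(2.57))
4 (np.float64(605.1), np.float64(139.1), np.float64(-96.9), np.float64(1.78))
```

View pics/s4.png

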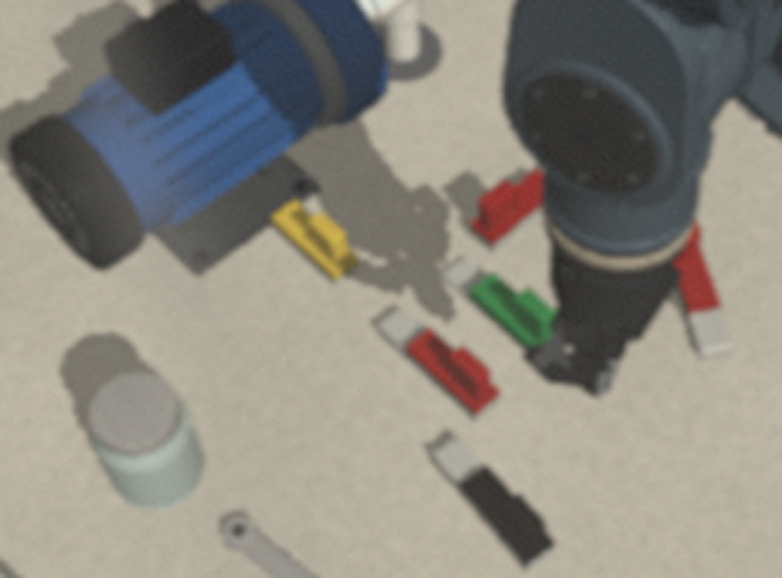

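The yellow shoulder is at the foot edge (290,215), green and red lie flat and clear, and black has not moved. Handing in.

```bash
python3 -c "
from workcell import r
print(r.close_job())"
```

```text
the job is handed in; nothing more can be done
None
```

The gap takes the 8 mm yellow leaf and not the 11 mm red one. The yellow leaf (leaf 2) is left home under the foot with its shoulder at the edge, and the job is handed in at about 30 s on the robot's clock.

- **Leaf 1 (green, 5 mm):** it slid freely to its shoulder, which stopped it at up to 15 N. I withdrew it and laid it flat, clear of the foot.
- **Leaf 2 (yellow, 8 mm):** it slid in with only 2–5 N of bench friction and stopped at the same place as leaf 1, so I left it there.
- **Leaf 3 (leftmost red, 11 mm):** it bound at the nose beside leaf 2, reaching 15 N with no entry. I took it out and laid it flat, clear of the foot.
- **Leaf 4 (black) and the rest:** I touched neither leaf 4 nor the bystanders, and the pump only where the leaves met its foot.

**Last checks:** a gentle push of about 10 N on the back of leaf 2 met the foot at once, at about the stiffness of its mounts, so there was no slack at the shoulder. The final picture shows leaf 2's shoulder at the foot's edge, leaves 1 and 3 flat and clear, and leaf 4 where it started. The camera alone places leaf 2's shoulder only to about ±2 mm, so that result rests on the push.

**What went wrong on the way:**
- Leaf 3's first approach rode about 1 mm off the bench and met the foot at 4 N. I backed off, set it flat and repeated the test.
- Setting leaf 3 down before that approach pressed on the bench with about 50 N for one step, well under the 120 N wrist limit.

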